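Find the leaf that fits the jack screw

TASK

Find the pitch of the front jack screw in the cradle: lay the thread-gauge leaves one at a time on the gauge rest, teeth to the screw, press them only lightly against the thread and feel along it until you have the one that drops fully home. Leave that leaf lying on the rest, fully home in the thread about half-way along it, with the two that do not fit lying flat in bays of the tray; leave the nut, the tin and the spanner where they are.

Things in the scene. Friction and masses are not known exactly. Their poses are not given: they have to be found in the camera images.
- leaf_a_mid (a point): thread-gauge leaf, one of three alike but for tooth pitch (7, 8.5, 10 mm; which is which is not told). Flat steel plate 50 mm (own x) x 80 (y) x 4, teeth 4 mm long along its +x edge, pointing to +x; upright wooden grip 32 (x) x 14 (y) x 40 tall on top. About 140 g. Point: middle of the leaf, 22 mm above its underside (2 mm below the grip's middle), 23 mm behind the roots of the teeth
- leaf_b_mid (a point): second thread-gauge leaf, as leaf_a but of another pitch; same point and axes (z up). At the start each leaf lies flat in one bay of the tray, in any order, its axes along the tray's within 0.02 rad. Take it by the wooden grip from above, fingers closing along own y; grip it firmly, it slips or turns in a weak grip
- leaf_c_mid (a point): third thread-gauge leaf, as leaf_a but of another pitch; same point and axes. The leaf of the right pitch goes 4 mm in between the ridges; half in, the ridges' sloping sides push it along the screw into step. A leaf of another pitch rides on the ridges' tops wherever it is set, never more than about 1 mm in. Fully home its point is at x -43 mm, z +20 mm of cradle_mid
- cradle_mid (a point): point on the axis of the front jack screw (the one nearest the gauge rest), 62.6 mm above the bench, midway along it; own y along the screw, x level, away from the gauge rest, z up. Screw: 40 mm over the ridges' tops, 32 at the root, 60 degree thread; pitch 7, 8.5 or 10 mm, not told; where its ridges lie along y differs by chance. Thread runs 60 mm or more either side of the point. All fixed
- cradle: fixed steel base with two notched timbers holding three jack screws of different pitch side by side, axes at own x = 0, 55, 110 mm; only the front one (x = 0) is gauged. Gauge rest: flat steel, top 60.6 mm above the bench, own x -115 to -25, y -80 to 80 mm. Keeper bars and bolts over the screws' ends (y beyond 85 mm either way) reach 97 mm up. Origin on the bench below cradle_mid
- tray: dark wooden tray fixed to the bench, 221 (own x) x 114 (own y) x 14 mm tall, floor 5 mm thick, walls 5 mm; three bays side by side, each 67 x 104 mm inside, centred at own x = -72, 0 and +72 mm. Leaves lie in them with their teeth to the tray's +x. Origin at the centre of its underside; z up
- jack_nut: dark steel jack nut with two lugs, 60 x 130 x 34 mm, loose on the bench; leave it alone. Origin at the centre of its underside
- grease_tin: grey tin, 72 mm across, 75 mm tall, loose on the bench; leave it alone. Origin at the centre of its underside
- spanner: spanner 170 mm long, lying on the bench; leave it alone
Not all that is in view belongs to the job. What is shaped like the part that bears leaf_a_mid but green, orange or purple is not meant.

How it is judged:
At the end, for the whole second after the job is handed in: One leaf lies flat on the gauge rest fully home in the front screw's thread (within 1.5 mm of full depth, within 25 mm of half-way along, along the screw within 0.05 rad), the two others lie flat on the floor of tray bays; all released and at rest (under 0.01 m/s) ((((x of leaf_a_mid in the frame of cradle_mid between -0.0445 and -0.04 m and y of leaf_a_mid in the frame of cradle_mid between -0.025 and 0.025 m and z of leaf_a_mid in the frame of cradle_mid between 0.017 and 0.024 m and angle between the y axis of leaf_a_mid and the y axis of cradle_mid, either way round below 0.05 rad and angle between leaf_a_mid's own z axis and vertical below 0.08 rad and linear speed of leaf_a below 0.01 m/s) and (x of leaf_b_mid in the frame of tray between -0.09 and 0.09 m and y of leaf_b_mid in the frame of tray between -0.03 and 0.03 m and z of leaf_b_mid in the frame of tray between 0.023 and 0.03 m and angle between leaf_b_mid's own z axis and vertical below 0.1 rad and linear speed of leaf_b below 0.01 m/s) and (x of leaf_c_mid in the frame of tray between -0.09 and 0.09 m and y of leaf_c_mid in the frame of tray between -0.03 and 0.03 m and z of leaf_c_mid in the frame of tray between 0.023 and 0.03 m and angle between leaf_c_mid's own z axis and vertical below 0.1 rad and linear speed of leaf_c below 0.01 m/s)) or ((x of leaf_b_mid in the frame of cradle_mid between -0.0445 and -0.04 m and y of leaf_b_mid in the frame of cradle_mid between -0.025 and 0.025 m and z of leaf_b_mid in the frame of cradle_mid between 0.017 and 0.024 m and angle between the y axis of leaf_b_mid and the y axis of cradle_mid, either way round below 0.05 rad and angle between leaf_b_mid's own z axis and vertical below 0.08 rad and linear speed of leaf_b below 0.01 m/s) and (x of leaf_a_mid in the frame of tray between -0.09 and 0.09 m and y of leaf_a_mid in the frame of tray between -0.03 and 0.03 m and z of leaf_a_mid in the frame of tray between 0.023 and 0.03 m and angle between leaf_a_mid's own z axis and vertical below 0.1 rad and linear speed of leaf_a below 0.01 m/s) and (x of leaf_c_mid in the frame of tray between -0.09 and 0.09 m and y of leaf_c_mid in the frame of tray between -0.03 and 0.03 m and z of leaf_c_mid in the frame of tray between 0.023 and 0.03 m and angle between leaf_c_mid's own z axis and vertical below 0.1 rad and linear speed of leaf_c below 0.01 m/s)) or ((x of leaf_c_mid in the frame of cradle_mid between -0.0445 and -0.04 m and y of leaf_c_mid in the frame of cradle_mid between -0.025 and 0.025 m and z of leaf_c_mid in the frame of cradle_mid between 0.017 and 0.024 m and angle between the y axis of leaf_c_mid and the y axis of cradle_mid, either way round below 0.05 rad and angle between leaf_c_mid's own z axis and vertical below 0.08 rad and linear speed of leaf_c below 0.01 m/s) and (x of leaf_a_mid in the frame of tray between -0.09 and 0.09 m and y of leaf_a_mid in the frame of tray between -0.03 and 0.03 m and z of leaf_a_mid in the frame of tray between 0.023 and 0.03 m and angle between leaf_a_mid's own z axis and vertical below 0.1 rad and linear speed of leaf_a below 0.01 m/s) and (x of leaf_b_mid in the frame of tray between -0.09 and 0.09 m and y of leaf_b_mid in the frame of tray between -0.03 and 0.03 m and z of leaf_b_mid in the frame of tray between 0.023 and 0.03 m and angle between leaf_b_mid's own z axis and vertical below 0.1 rad and linear speed of leaf_b below 0.01 m/s)))); the robot touches nothing.
It fails at once if a leaf is pressed on a screw with more than 20 N (contact force between any of leaf_a, leaf_b, leaf_c and screw_a above 20 N or contact force between any of leaf_a, leaf_b, leaf_c and screw_b above 20 N or contact force between any of leaf_a, leaf_b, leaf_c and screw_c above 20 N).
It fails at once if the nut, the tin or the spanner is moved by more than 25 mm (distance of any of jack_nut, grease_tin, spanner from where it was at the start of the episode above 0.025 m).
It also fails if it takes over 72 s, if anything falls off the work surface, if the arm or the gripper's body presses on something with over 40 N, if the wrist force passes 120 N, or if a joint passes its speed limit or range.

ROBOT

A 6-joint arm with a two-finger parallel gripper is mounted at the origin on the work surface. World frame = base frame: x ahead of the robot, y to its left, z up, the work surface at z = 0. Lengths are in m, angles in rad, forces in N, time in s.
With the tool pointing down it reaches from about 0.375 to 0.825 m from the base axis. Payload 5.5 kg.
Tool frame: the origin (TCP) lies midway between the tips of the shut fingers; the grasp point (between the pads) lies robot.grip_depth behind it (robot.grip_depth is the distance from the TCP to the grasp point, in m); z points along the fingers, y is the direction in which the jaws open and shut (so a half turn about z gives the same grasp; the last joint's range is limited). The gripper opens to 85 mm and grips with 20 to 120 N. Pads are 22 mm wide; open, the fingers measure 114 mm over their backs; the gripper's body (76 mm by 85 mm) begins 54 mm behind the grasp point. The pads swing forward as they close: fully open they stand 13 mm farther back than shut.
Start: joints at [-1.335, 0.314, -0.047, 1.21, 0, 1.571], TCP at [0.14, -0.583, 0.231] pointing down, gripper open.
Joint ranges: [-2.67, 2.67], [-0.69, 1.73], [-1.03, 1.25], [-2.08, 2.16], [-1.42, 1.45], [-3.14, 3.14]. Speed limits (rad/s): [2.39, 2.39, 3.01, 3.14, 3.14, 3.14].

INTERFACE

Orientations are given as a rotation vector (axis times angle).
In Python, from cell import robot gives the robot as it stands.
- The arm moves only by the shell command python3 -m inch 'ROWS' [FORCE]. ROWS is JSON, a list of rows, each a list of 7 numbers: the turn, a rotation vector about the tool's x, y, z in rad, then the shift along the tool's x, y, z in mm, then the opening, from -1 (shut) to 1 (fully open). In form: [[wx, wy, wz, tx, ty, tz, gripper], ...]. A call has 1 to 12 rows; each row is the pose to reach, as a shift and turn from the pose commanded when the call began, along the tool's axes at that moment; what a row does not reach only later rows make up. A row lasts 1/10 s, in which the tool goes at most 50 mm and 8.59 degrees, less where a joint would pass 70% of its speed; a pose out of reach is approached as far as the arm can. A call with a gripper value outside its range is refused whole. The fingers move at their own pace and stop on an object; FORCE is the grip in N (left out, the last holds). Time passes only in rows, so rows that repeat a pose let the fingers close. It gives the time, the measured TCP pose, the force and the opening at its end, in the units of the state.
- robot.read_state(): the state, without advancing time (a new reading comes with each control period).
- robot.camera(name): name is "side" or "top" or "wrist"; returns the picture (384x512x3 uint8, red, green, blue); there is no depth.
- robot.calibration(name): a dict with "intrinsics" (3x3 intrinsics, pixels), "rvec" (rotation vector, rad) and "tvec" (3), from world to camera coordinates, as OpenCV has them; the wrist camera has in their place "hand_eye" (4x4, takes a point from camera to tool coordinates, whose origin is the TCP and whose axes are the flange's). Camera axes: x right, y down, z forward; pixel columns grow to the right and rows downward; lengths in m; the calibration is good to about 2 mm. A picture is of the moment at which its call begins: read the wrist's pose just before it. calibration takes no time and is no camera call.
- robot.finish_job(): hands the job in, once; it reports no verdict.
The state is a dict: "time_s": time; "q": joint angles; "joint_velocities": joint speeds; "joint_torque": joint torques, N m; "ee_pos": TCP position; "tcp_rot": TCP orientation; "wrist_force": force on the tool from outside, world axes, zero at the start; "moment": the same for the moment, N m; "opening": finger opening in m.
Only numpy, scipy, OpenCV 4.12 (cv2) and the standard library are available. Lean on these libraries where they do the work, as an engineer would, in place of code of your own. Each camera call takes 0.05 s, during which the arm holds its last target.

## Working session

There is one attempt and no reset: what is moved stays moved. The work goes in short steps, Python scripts to look and compute and a shell command to move; the robot and the scene stay as the last step left them, time stands still between calls to the robot, and variables do not carry over. Pictures are saved under pics/ and viewed, and the job is handed in when it is done.

```bash
ls -a; mkdir -p pics; python3 - <<'E'
from cell import robot
import cv2,numpy as np
s=robot.read_state(); print({k:np.round(v,4).tolist() for k,v in s.items()}, robot.grip_depth)
for n in ["top","side","wrist"]:
    im=robot.camera(n); cv2.imwrite(f"pics/{n}0.png",cv2.cvtColor(im,cv2.COLOR_RGB2BGR))
    print(n,robot.calibration(n))
E
```

```text
.
..
pics
{'time_s': 0.0, 'q': [-1.335, 0.3142, -0.0481, 1.2102, -0.0, 1.5708], 'joint_velocities': [0.0013, -0.0017, -0.0005, -0.0009, -0.0004, 0.0023], 'joint_torque': [-0.0009, -53.9585, 33.975, 0.0192, 0.0001, 0.0], 'ee_pos': [0.14, -0.5828, 0.2304], 'tcp_rot': [-3.1181, -0.3693, 0.0004], 'wrist_force': [0.0686, -0.4082, -0.0081], 'moment': [0.0074, -0.0165, -0.0375], 'opening': 0.0853} 0.0187
top {'intrinsics': array([[438.11386573,   0.        , 255.65976832],
       [  0.        , 438.11386573, 193.83955072],
       [  0.        ,   0.        ,   1.        ]]), 'rvec': array([ 2.13225112, -2.11623979,  0.19232178]), 'tvec': array([0.03548774, 0.49691833, 1.03809149])}
side {'intrinsics': array([[406.13145258,   0.        , 254.51810207],
       [  0.        , 406.13145258, 190.9400975 ],
       [  0.        ,   0.        ,   1.        ]]), 'rvec': array([ 0.33177951, -2.81323932,  1.16821494]), 'tvec': array([0.45158277, 0.11166492, 1.15342812])}
wrist {'intrinsics': array([[266.42314476,   0.        , 258.35813107],
       [  0.        , 266.42314476, 190.70770184],
       [  0.        ,   0.        ,   1.        ]]), 'hand_eye': array([[ 2.77110048e-04, -9.61325924e-01, -2.75413127e-01,
         6.94298846e-02],
       [ 9.99999166e-01,  6.13760708e-04, -1.13616321e-03,
        -5.96700190e-05],
       [ 1.26126091e-03, -2.75412582e-01,  9.61325293e-01,
        -1.42421289e-01],
       [ 0.00000000e+00,  0.00000000e+00,  0.00000000e+00,
         1.00000000e+00]])}
```

View pics/top0.png

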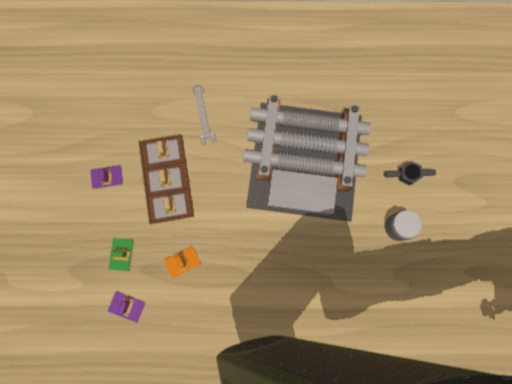

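View pics/side0.png

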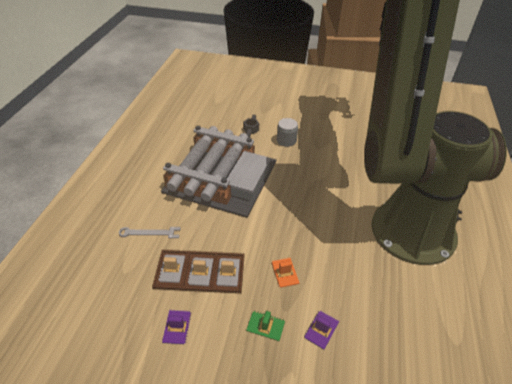

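View pics/wrist0.png

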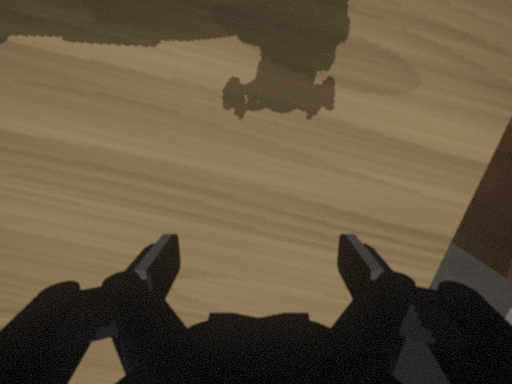

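```bash
cat > h.py <<'E'
import numpy as np,cv2
from scipy.spatial.transform import Rotation as R
from cell import robot
def px2w(n,uv,z):
    c=robot.calibration(n);Rm=cv2.Rodrigues(c["rvec"])[0];t=c["tvec"]
    d=Rm.T@np.linalg.inv(c["intrinsics"])@np.array([uv[0],uv[1],1.]); o=-Rm.T@t
    return o+d*(z-o[2])/d[2]
def w2px(n,P):
    c=robot.calibration(n)
    return cv2.projectPoints(np.float64(P).reshape(-1,1,3),c["rvec"],c["tvec"],c["intrinsics"],None)[0].reshape(-1,2)
def wristT(s=None):
    s=s or robot.read_state(); T=np.eye(4);T[:3,:3]=R.from_rotvec(s["tcp_rot"]).as_matrix();T[:3,3]=s["ee_pos"]
    return T@robot.calibration("wrist")["hand_eye"]
def wpx(P,s=None):
    T=np.linalg.inv(wristT(s)); P=np.float64(P).reshape(-1,3)@T[:3,:3].T+T[:3,3]
    p=P@robot.calibration("wrist")["intrinsics"].T; return p[:,:2]/p[:,2:]
def wpx2w(uv,z,s=None):
    T=wristT(s); d=T[:3,:3]@np.linalg.inv(robot.calibration("wrist")["intrinsics"])@np.array([uv[0],uv[1],1.]);o=T[:3,3]
    return o+d*(z-o[2])/d[2]
def snap(n,name,crop=None,k=1):
    s=robot.read_state(); im=cv2.cvtColor(robot.camera(n),cv2.COLOR_RGB2BGR); cv2.imwrite(f"pics/{name}_raw.png",im)
    if crop: x,y,w,h=crop; im=im[y:y+h,x:x+w]
    cv2.imwrite(f"pics/{name}.png",cv2.resize(im,None,fx=k,fy=k,interpolation=cv2.INTER_CUBIC)); return s
E
python3 - <<'E'
import cv2
im=cv2.imread("pics/top0.png")
a=cv2.resize(im[125:235,130:205],None,fx=5,fy=5,interpolation=cv2.INTER_CUBIC)
cv2.imwrite("pics/tray0.png",a)
cv2.imwrite("pics/crad0.png",cv2.resize(im[85:225,240:380],None,fx=4,fy=4,interpolation=cv2.INTER_CUBIC))
E
```

```text
(no output)
```

View pics/tray0.png

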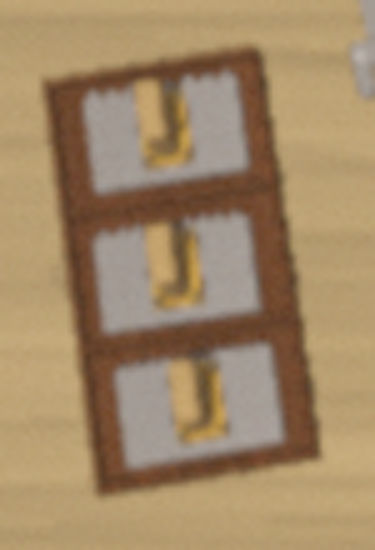

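View pics/crad0.png

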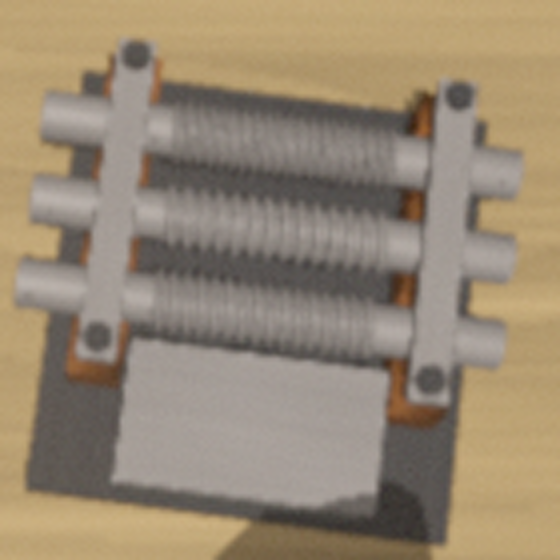

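```bash
python3 - <<'E'
from h import *
def fit(px,z,obj):
    W=np.array([px2w("top",p,z)[:2] for p in px]); obj=np.array(obj)
    a=W-W.mean(0);b=obj-obj.mean(0)
    th=np.arctan2((b[:,0]*a[:,1]-b[:,1]*a[:,0]).sum(),(a*b).sum())
    Rm=np.array([[np.cos(th),-np.sin(th)],[np.sin(th),np.cos(th)]])
    o=W.mean(0)-Rm@obj.mean(0)
    print(np.round(W,4).tolist(),"o",o.round(4),"th",th.round(4),"res mm",((W-obj@Rm.T-o)*1e3).round(1).tolist()); return o,th
# x up, y left
fit([(139,141.4),(181.6,134.6),(150,223.6),(194,216)],.014,[(.1105,.057),(.1105,-.057),(-.1105,.057),(-.1105,-.057)])
fit([(272.75,170),(337,178),(268,206),(334.5,214)],.0606,[(-.025,.08),(-.025,-.08),(-.115,.08),(-.115,-.08)])
# leaf grips top: crop centres
for c in [(158,122),(171,265),(190,398)]:
    print(px2w("top",(130+c[0]/5,125+c[1]/5),.03).round(4))
for p in [(405,224),(410,172),(204,115)]: print(px2w("top",p,.03).round(3))
E
```

```text
[[0.6393, 0.3445], [0.6585, 0.2341], [0.4244, 0.3047], [0.4445, 0.1945]] o [0.5417 0.2694] th 0.1816 res mm [[-0.8, -1.0], [-2.1, 0.8], [1.7, -0.9], [1.2, 1.1]]
[[0.5539, -0.0025], [0.5349, -0.1602], [0.4641, 0.009], [0.4457, -0.1518]] o [ 0.5692 -0.0844] th -0.1153 res mm [[0.4, -0.4], [-0.3, 0.8], [-0.1, 0.7], [-0.0, -1.2]]
[0.6134 0.2809 0.03  ]
[0.5386 0.2708 0.03  ]
[0.4706 0.2582 0.03  ]
[ 0.426 -0.331  0.03 ]
[ 0.559 -0.351  0.03 ]
[0.707 0.175 0.03 ]
```

```bash
cat >> h.py <<'E'
def go(x,y,z,th):
    """print delta row for TCP to x,y,z with tool down, tool x at world angle th"""
    s=robot.read_state(); M=R.from_rotvec(s["tcp_rot"]).as_matrix()
    c,sn=np.cos(th),np.sin(th); T=np.array([[c,sn,0],[sn,-c,0],[0,0,-1.]])
    d=(np.array([x,y,z])-s["ee_pos"])@M*1e3; w=R.from_matrix(M.T@T).as_rotvec()
    print("row",w.round(4).tolist(),d.round(2).tolist(),"dist",np.linalg.norm(d).round(1),"t",round(s["time_s"],2))
def st():
    s=robot.read_state(); M=R.from_rotvec(s["tcp_rot"]).as_matrix()
    print("t",round(s["time_s"],2),"p",np.round(s["ee_pos"],4),"th",np.arctan2(M[1,0],M[0,0]).round(4),"tilt",np.round(M[:2,2],4),"F",np.round(s["wrist_force"],2),"op",round(float(s["opening"]),4)); return s
CR=np.array([.5692,-.0844]);CT=-.1153;TR=np.array([.5417,.2694]);TT=.1816
def f2w(o,th,x,y): return o+np.array([np.cos(th)*x-np.sin(th)*y,np.sin(th)*x+np.cos(th)*y])
E
python3 -c "
from h import *
go(.50,-.085,.24,CT)"
```

```text
row [-0.0013, 0.0002, 0.3511] [466.3, -400.12, -8.85] dist 614.5 t 0.15
```

```bash
python3 -m inch '[[0,0,0.35,466,-400,-9,1],[0,0,0.35,466,-400,-9,1],[0,0,0.35,466,-400,-9,1],[0,0,0.35,466,-400,-9,1],[0,0,0.35,466,-400,-9,1],[0,0,0.35,466,-400,-9,1],[0,0,0.35,466,-400,-9,1],[0,0,0.35,466,-400,-9,1],[0,0,0.35,466,-400,-9,1],[0,0,0.35,466,-400,-9,1],[0,0,0.35,466,-400,-9,1],[0,0,0.35,466,-400,-9,1]]'; python3 -c "
from h import *
st();go(.50,-.085,.24,CT)"
```

```text
time_s: 1.35
ee_pos: [0.4917, -0.0959, 0.2401]
tcp_rot: [3.136, -0.179, 0.0]
wrist_force: [0.6, -1.0, 0.1]
opening: 0.0857
t 1.35 p [ 0.4917 -0.0959  0.2401] th -0.114 tilt [ 0.0001 -0.0002] F [ 0.56 -1.04  0.14] op 0.0857
row [0.0002, -0.0001, 0.0013] [6.98, -11.75, 0.1] dist 13.7 t 1.35
```

```bash
python3 -m inch '[[0,0,0,0,0,0,1],[0,0,0,0,0,0,1]]'; python3 -c "
from h import *
st();s=snap('wrist','wc1'); p=wpx([[*f2w(CR,CT,0,0),.0626],[*f2w(CR,CT,-.025,.08),.0606],[*f2w(CR,CT,-.115,-.08),.0606]],s);print(p.round(1))"
```

```text
time_s: 1.55
ee_pos: [0.4911, -0.0968, 0.2396]
tcp_rot: [3.136, -0.175, -0.002]
wrist_force: [0.4, 0.1, -0.3]
opening: 0.0854
t 1.55 p [ 0.4911 -0.0968  0.2396] th -0.1113 tilt [-0.0011 -0.0002] F [ 0.41  0.1  -0.28] op 0.0854
[[240.2 107.9]
 [172.7 129.8]
 [304.5 202.9]]
```

View pics/wc1.png

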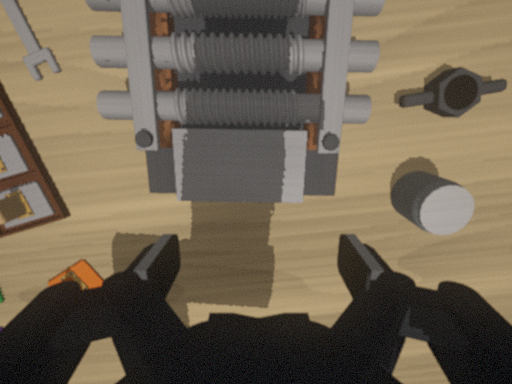

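```bash
python3 -c "
import cv2
im=cv2.imread('pics/wc1_raw.png')[80:150,160:320]
cv2.imwrite('pics/wc1z.png',cv2.resize(im,None,fx=5,fy=5,interpolation=cv2.INTER_CUBIC))
g=cv2.cvtColor(im,cv2.COLOR_BGR2GRAY).astype(float)
import numpy as np
from h import *
s=robot.read_state()
T=wristT(s)
# sample along axis on ridge height lines, front edge & top
for x,z in [(-.017,.0726),(-.012,.0786),(-.006,.0816),(0,.0826),(.006,.0816),(.012,.0786)]:
    ys=np.arange(-.055,.055,.00025); P=[[*f2w(CR,CT,x,y),z] for y in ys]
    u=wpx(P,s).astype(np.float32); full=cv2.cvtColor(cv2.imread('pics/wc1_raw.png'),cv2.COLOR_BGR2GRAY)
    v=cv2.remap(full,u[:,0][None],u[:,1][None],cv2.INTER_LINEAR)[0].astype(float)
    v-=cv2.GaussianBlur(v[None],(0,0),24)[0]
    f=np.linspace(1/.013,1/.005,400); A=np.abs(np.exp(-2j*np.pi*f[:,None]*ys)@(v*np.hanning(len(v))))
    k=A.argmax(); print(x,1e3/f[k],[round(A[np.abs(1/f-p).argmin()],1) for p in (.007,.0085,.01)])
"
```

```text
-0.017 8.283296071542638 [np.float64(90.8), np.float64(855.1), np.float64(44.9)]
-0.012 8.412260784949725 [np.float64(87.8), np.float64(247.6), np.float64(57.3)]
-0.006 7.567843594981034 [np.float64(46.1), np.float64(82.2), np.float64(83.5)]
0 5.225669957686883 [np.float64(51.9), np.float64(50.4), np.float64(25.9)]
0.006 8.92156862745098 [np.float64(57.1), np.float64(143.4), np.float64(60.7)]
0.012 8.872733492986658 [np.float64(44.1), np.float64(148.2), np.float64(64.5)]
```

View pics/wc1z.png

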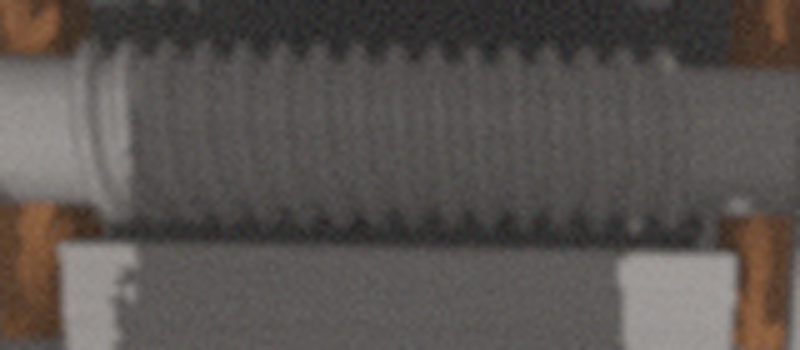

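```bash
python3 -c "
from h import *
go(*f2w(TR,TT,-.04,0),.15,TT)"
```

```text
row [0.0002, 0.0012, -0.2948] [-28.78, -358.99, 89.59] dist 371.1 t 1.6
```

```bash
python3 -m inch '[[0,0,-0.295,-29,-359,90,1],[0,0,-0.295,-29,-359,90,1],[0,0,-0.295,-29,-359,90,1],[0,0,-0.295,-29,-359,90,1],[0,0,-0.295,-29,-359,90,1],[0,0,-0.295,-29,-359,90,1],[0,0,-0.295,-29,-359,90,1],[0,0,-0.295,-29,-359,90,1],[0,0,-0.295,-29,-359,90,1],[0,0,-0.295,-29,-359,90,1]]'; python3 -c "
from h import *
s=st();snap('wrist','wt1')
for x in (-.072,0,.072): print(wpx([[*f2w(TR,TT,x,0),.027]],s).round(1), wpx([[*f2w(TR,TT,x+.023,y),.009] for y in (.04,-.04)],s).round(1).tolist())"
```

```text
time_s: 2.6
ee_pos: [0.5289, 0.1515, 0.1523]
tcp_rot: [-3.075, -0.393, 0.011]
wrist_force: [0.3, -0.4, 0.0]
opening: 0.0853
t 2.6 p [0.5289 0.1515 0.1523] th 0.2545 tilt [-0.0124  0.0407] F [ 0.31 -0.36  0.04] op 0.0853
[[156.8 209.1]] [[127.7, 181.6], [197.9, 187.4]]
[[154.5 142.3]] [[123.3, 115.6], [198.5, 121.4]]
[[151.7  64.7]] [[118.3, 39.4], [199.3, 45.2]]
```

View pics/wt1.png

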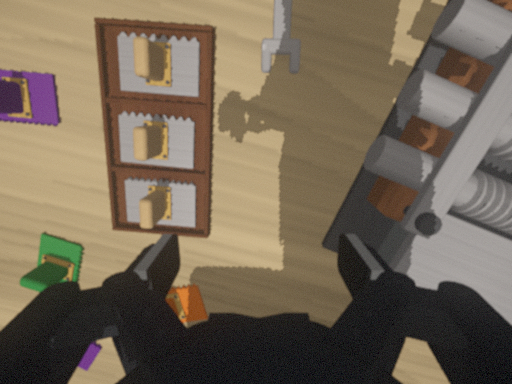

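```bash
python3 -c "
import cv2
im=cv2.imread('pics/wt1_raw.png')[15:240,95:220]
cv2.imwrite('pics/wt1z.png',cv2.resize(im,None,fx=6,fy=6,interpolation=cv2.INTER_CUBIC)[:,:][0:600])
from h import *
go(*f2w(TR,TT,-.04,0),.15,TT)"
```

```text
row [-0.0426, 0.0032, 0.0732] [2.06, -113.3, 7.03] dist 113.5 t 2.65
```

View pics/wt1z.png

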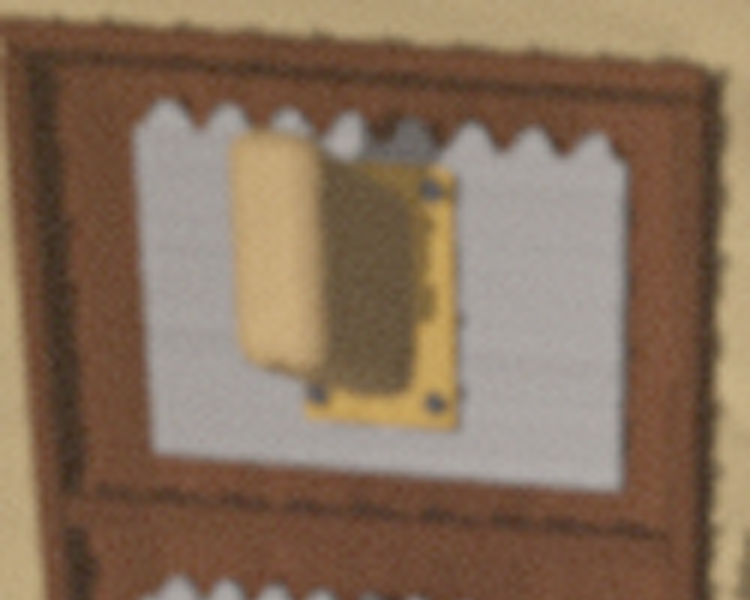

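The far-bay leaf (around 160,65 in the wrist picture) has 8 teeth, so it is about 10 mm pitch. I'll move in square over the tray to see the other two.

```bash
python3 -m inch '[[-0.043,0.003,0.073,2,-113,7,1],[-0.043,0.003,0.073,2,-113,7,1],[-0.043,0.003,0.073,2,-113,7,1],[-0.043,0.003,0.073,2,-113,7,1],[-0.043,0.003,0.073,2,-113,7,1]]'; python3 -c "
from h import *
s=st();snap('wrist','wt2')
for x in (-.072,0,.072): print(wpx([[*f2w(TR,TT,x,0),.049]],s).round(1), wpx([[*f2w(TR,TT,x+.023,y),.009] for y in (.04,-.04)],s).round(1).tolist())
import cv2
im=cv2.imread('pics/wt2_raw.png')[80:240,190:330]
cv2.imwrite('pics/wt2z.png',cv2.resize(im,None,fx=4,fy=4,interpolation=cv2.INTER_CUBIC)[:600])
"
```

```text
time_s: 3.15
ee_pos: [0.5298, 0.1557, 0.1505]
tcp_rot: [-3.072, -0.403, 0.011]
wrist_force: [0.1, -0.3, -0.5]
opening: 0.0856
t 3.15 p [0.5298 0.1557 0.1505] th 0.2608 tilt [-0.0128  0.0417] F [ 0.13 -0.33 -0.51] op 0.0856
[[151.  218.5]] [[130.5, 182.9], [201.0, 189.2]]
[[148.4 146.3]] [[126.8, 116.7], [202.3, 123.0]]
[[145.3  61.4]] [[122.4, 40.2], [203.9, 46.5]]
```

View pics/wt2.png

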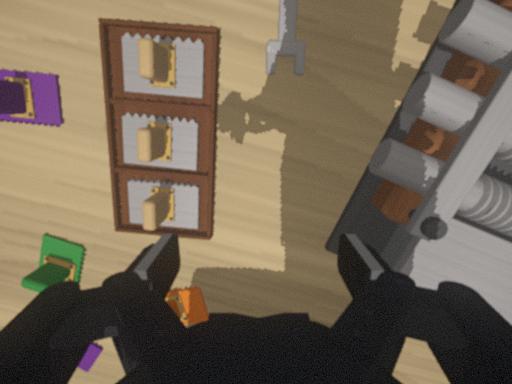

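View pics/wt2z.png

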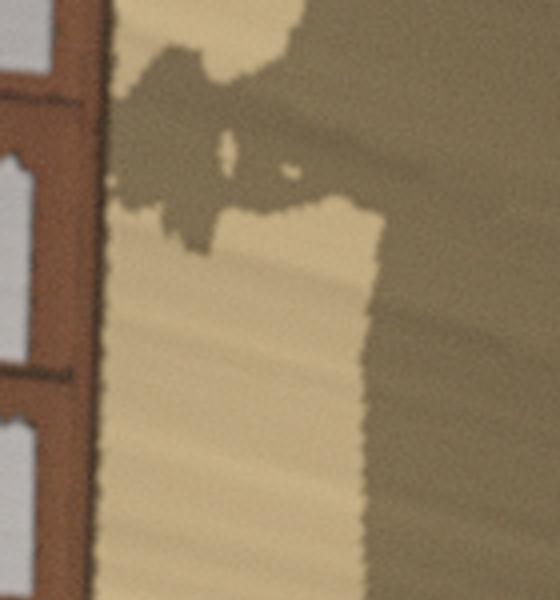

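```bash
python3 -c "
from h import *
s=st();print(np.round(s['q'],3),np.round(s['joint_velocities'],3))
go(*f2w(TR,TT,-.04,0),.15,TT)
import cv2
im=cv2.imread('pics/wt2_raw.png')[10:250,90:230]
cv2.imwrite('pics/wt2z.png',cv2.resize(im[90:230],None,fx=5,fy=5,interpolation=cv2.INTER_CUBIC)[:600])
"
```

```text
t 3.2 p [0.5298 0.1557 0.1505] th 0.2607 tilt [-0.0128  0.0417] F [-0.09 -0.38 -0.17] op 0.0854
[ 0.26   0.272 -0.293  1.007  0.044  3.141] [ 0.     0.     0.     0.001 -0.     0.   ]
row [-0.0435, 0.0033, 0.0791] [0.88, -109.8, 5.29] dist 109.9 t 3.2
```

View pics/wt2z.png

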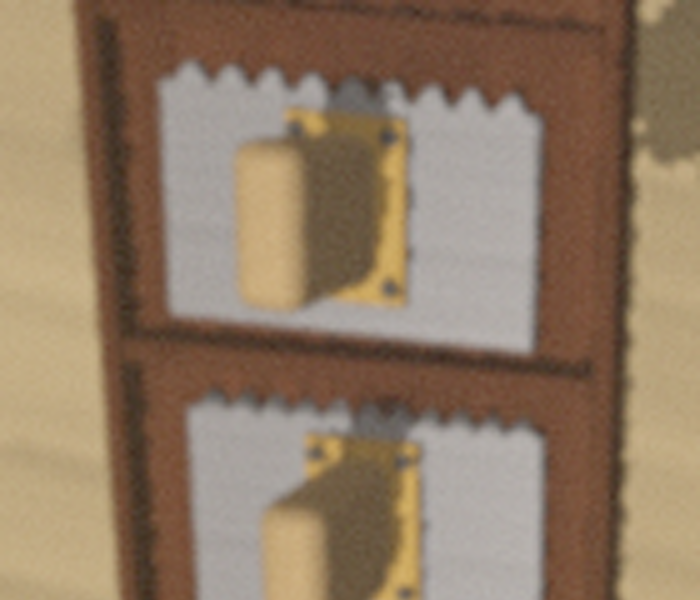

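```bash
python3 -m inch '[[0,0,1.5,0,-55,-20,1],[0,0,1.5,0,-55,-20,1],[0,0,1.5,0,-55,-20,1],[0,0,1.5,0,-55,-20,1],[0,0,1.5,0,-55,-20,1],[0,0,1.5,0,-55,-20,1],[0,0,1.5,0,-55,-20,1],[0,0,1.5,0,-55,-20,1],[0,0,1.5,0,-55,-20,1],[0,0,1.5,0,-55,-20,1],[0,0,1.5,0,-55,-20,1]]'; python3 -c "
from h import *
s=st();print(np.round(s['q'],3));go(*f2w(TR,TT,.04,0),.17,TT-np.pi)"
```

```text
time_s: 4.3
ee_pos: [0.4694, -0.0072, 0.1742]
tcp_rot: [-2.684, 0.441, 0.145]
wrist_force: [-0.3, 0.0, 0.6]
opening: 0.0856
t 4.3 p [ 0.4694 -0.0072  0.1742] th -0.2919 tilt [-0.0344  0.4165] F [-0.28  0.04  0.56] op 0.0856
[-0.293  0.227 -0.372  1.139  0.399  3.141]
row [0.0899, 0.5769, 2.581] [25.54, -280.02, 118.14] dist 305.0 t 4.3
```

```bash
python3 -c "
from h import *
go(.49,.08,.2,CT+1.6)"
```

```text
row [-0.4353, -0.2361, -1.7789] [-9.62, -91.93, 12.13] dist 93.2 t 4.3
```

```bash
python3 -m inch '[[-0.435,-0.236,-1.779,-10,-92,12,1],[-0.435,-0.236,-1.779,-10,-92,12,1],[-0.435,-0.236,-1.779,-10,-92,12,1],[-0.435,-0.236,-1.779,-10,-92,12,1],[-0.435,-0.236,-1.779,-10,-92,12,1],[-0.435,-0.236,-1.779,-10,-92,12,1],[-0.435,-0.236,-1.779,-10,-92,12,1],[-0.435,-0.236,-1.779,-10,-92,12,1],[-0.435,-0.236,-1.779,-10,-92,12,1],[-0.435,-0.236,-1.779,-10,-92,12,1],[-0.435,-0.236,-1.779,-10,-92,12,1],[-0.435,-0.236,-1.779,-10,-92,12,1]]'; python3 -c "
from h import *
s=st();print(np.round(s['q'],3));go(*f2w(TR,TT,.04,0),.17,TT-np.pi)"
```

```text
time_s: 5.5
ee_pos: [0.4898, 0.0811, 0.2003]
tcp_rot: [-2.346, -2.074, 0.004]
wrist_force: [-0.4, 0.1, -0.0]
opening: 0.0854
t 5.5 p [0.4898 0.0811 0.2003] th 1.4481 tilt [-0.0088  0.0058] F [-0.37  0.13 -0.01] op 0.0854
[ 0.159  0.142 -0.336  1.1    0.007  1.853]
row [-0.0021, -0.0121, -1.875] [205.09, 66.89, 30.62] dist 217.9 t 5.5
```

```bash
python3 -m inch '[[0,0,-1.875,205,67,31,1],[0,0,-1.875,205,67,31,1],[0,0,-1.875,205,67,31,1],[0,0,-1.875,205,67,31,1],[0,0,-1.875,205,67,31,1],[0,0,-1.875,205,67,31,1],[0,0,-1.875,205,67,31,1],[0,0,-1.875,205,67,31,1],[0,0,-1.875,205,67,31,1],[0,0,-1.875,205,67,31,1],[0,0,-1.875,205,67,31,1],[0,0,-1.875,205,67,31,1]]'; python3 -c "
from h import *
s=st();print(np.round(s['q'],3));go(*f2w(TR,TT,.04,0),.17,TT-np.pi)
snap('wrist','wt3')
for x in (-.072,0,.072): print(wpx([[*f2w(TR,TT,x,0),.049]],s).round(1), wpx([[*f2w(TR,TT,x+.023,y),.009] for y in (.04,-.04)],s).round(1).tolist(), wpx([[*f2w(TR,TT,x-.027,y),.009] for y in (.04,-.04)],s).round(1).tolist())
print(wpx([[*f2w(TR,TT,x,y),.014] for x in (-.1105,.1105) for y in (.057,-.057)],s).round(1).tolist())"
```

```text
time_s: 6.7
ee_pos: [0.5821, 0.2759, 0.1695]
tcp_rot: [0.167, -3.127, -0.012]
wrist_force: [0.0, -0.3, -1.1]
opening: 0.0853
t 6.7 p [0.5821 0.2759 0.1695] th -3.0349 tilt [-0.0103  0.0069] F [ 0.03 -0.34 -1.07] op 0.0853
[ 0.437  0.43  -0.022  1.125  0.011  0.33 ]
row [0.0083, -0.0092, -0.075] [0.96, 0.87, -0.45] dist 1.4 t 6.7
[[248.7  67.4]] [[288.5, 94.3], [214.5, 100.1]] [[286.3, 42.8], [208.8, 49.1]]
[[254.9 146.9]] [[291.3, 160.7], [221.9, 165.9]] [[289.4, 115.5], [216.9, 121.1]]
[[260.2 215.6]] [[293.8, 219.2], [228.4, 224.0]] [[292.1, 179.3], [224.0, 184.4]]
[[303.4, 27.3], [189.6, 36.5], [308.8, 231.6], [215.5, 238.4]]
```

View pics/wt3.png

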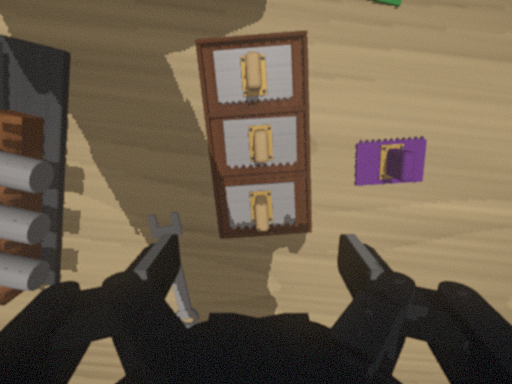

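```bash
python3 -m inch '[[0.008,-0.009,-0.075,1,1,0,1],[0.008,-0.009,-0.075,1,1,0,1],[0.008,-0.009,-0.075,1,1,0,1]]'; python3 -c "
from h import *
s=st();np.save('s4.npy',[*s['ee_pos'],*s['tcp_rot']])
snap('wrist','wt4')
import cv2
im=cv2.imread('pics/wt4_raw.png')[20:245,190:320]
cv2.imwrite('pics/wt4z.png',cv2.resize(im[85:205],None,fx=5,fy=5,interpolation=cv2.INTER_CUBIC))
print(wpx([[*f2w(TR,TT,x,y),.014] for x in (-.1105,.1105) for y in (.057,-.057)],s).round(1).tolist())"
```

```text
time_s: 7.05
ee_pos: [0.581, 0.2768, 0.1697]
tcp_rot: [0.271, -3.13, -0.001]
wrist_force: [0.3, 0.0, 0.3]
opening: 0.0853
t 7.05 p [0.581  0.2768 0.1697] th -2.9691 tilt [-0.0004  0.0004] F [0.32 0.04 0.27] op 0.0853
[[313.7, 30.0], [199.0, 31.1], [305.0, 234.1], [211.6, 234.9]]
```

View pics/wt4z.png

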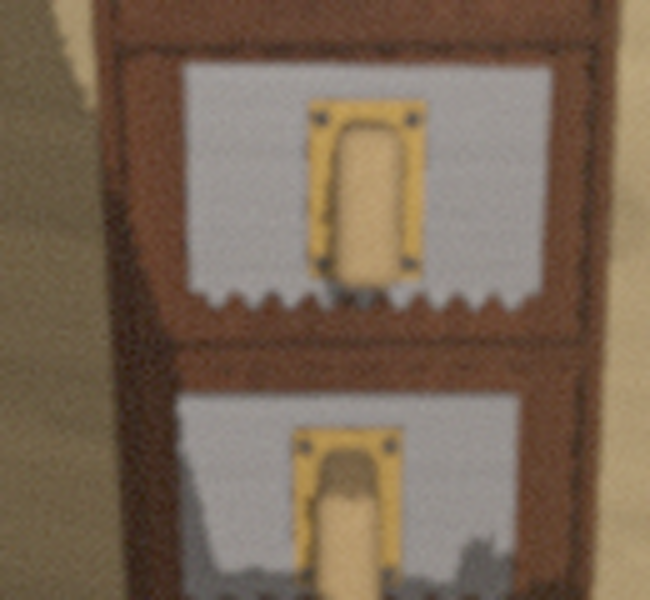

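View pics/wt4.png

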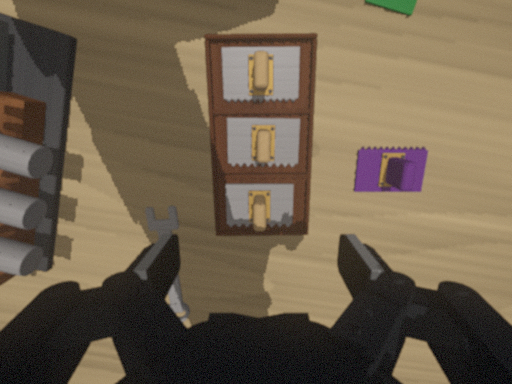

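```bash
python3 -c "
from h import *
v=np.load('s4.npy');s=dict(ee_pos=v[:3],tcp_rot=v[3:])
P=np.array([wpx2w(p,.009,s) for p in [(226.4,118),(300.4,118.4),(228,163.4),(298.6,163.6)]])
print(P.round(4).tolist())
yv=(P[1]+P[3]-P[0]-P[2]); print('yang-90',np.arctan2(yv[1],yv[0])-np.pi/2)
xv=(P[2]+P[3]-P[0]-P[1])/2; L=np.linalg.norm(xv); print('len',L,np.arctan2(xv[1],xv[0])); 
m=(P[0]+P[1])/2+xv/L*.027; m2=(P[2]+P[3])/2-xv/L*.023;print(m.round(4),m2.round(4))
Q=np.array([wpx2w(p,.014,s) for p in [(317,34),(205,34.5),(309,234),(215,235.5)]]);print('tray',Q.round(4).tolist(),Q.mean(0))
"
```

```text
[[0.5213, 0.2313, 0.009], [0.5077, 0.3114, 0.009], [0.5708, 0.2401, 0.009], [0.5571, 0.3201, 0.009]]
yang-90 0.1685985236616443
len 0.050250974786431014 0.1756191333357876
[0.5411 0.2761 0.009 ] [0.5413 0.2761 0.009 ]
tray [[0.4256, 0.3095, 0.014], [0.4453, 0.1996, 0.014], [0.6391, 0.3502, 0.014], [0.6607, 0.2375, 0.014]] [0.54267769 0.27420161 0.014     ]
```

```bash
python3 -c "
from h import *
go(.5408,.2745,.08,.174-np.pi);go(.5408,.2745,.015,.174-np.pi)"
```

```text
row [0.0004, -0.0003, -0.0011] [40.01, 4.69, 89.63] dist 98.3 t 7.1
row [0.0004, -0.0003, -0.0011] [39.99, 4.67, 154.63] dist 159.8 t 7.1
```

```bash
python3 -m inch '[[0,0,0,40,5,90,1],[0,0,0,40,5,90,1],[0,0,0,40,5,90,1],[0,0,0,40,5,90,1]]'; python3 -c "
from h import *
s=st();snap('wrist','wt5');go(.5408,.2745,.015,.174-np.pi)
print(wpx([[.5408,.2745,.049],[.5408,.2745,.015]],s))"
```

```text
time_s: 7.5
ee_pos: [0.5397, 0.2741, 0.0789]
tcp_rot: [0.273, -3.127, 0.001]
wrist_force: [1.0, 0.3, 1.2]
opening: 0.0852
t 7.5 p [0.5397 0.2741 0.0789] th -2.9672 tilt [-0.0027 -0.0011] F [0.99 0.28 1.18] op 0.0852
row [0.0007, 0.0014, 0.0004] [1.43, -0.5, 65.72] dist 65.7 t 7.55
[[258.25909493 221.29530071]
 [258.24887597 205.41053553]]
```

View pics/wt5.png

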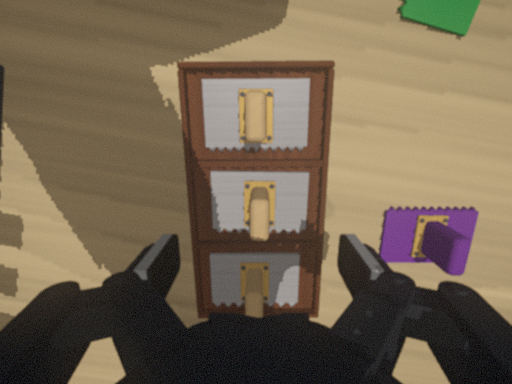

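```bash
python3 -c "
from h import *
s=robot.read_state()
P=[wpx2w(p,.009,s) for p in [(211,172),(309,173),(212,233),(307,234)]]
print(np.round(P,4).tolist()); a=(P[0]+P[1])/2;b=(P[2]+P[3])/2;x=(b-a)/np.linalg.norm(b-a);print(a+x*.027,b-x*.023,np.arctan2(x[1],x[0]))"
```

```text
[[0.5243, 0.233, 0.009], [0.5112, 0.3123, 0.009], [0.5782, 0.2407, 0.009], [0.5648, 0.3229, 0.009]]
[0.54433401 0.27719293 0.009     ] [0.54880696 0.27795357 0.009     ] 0.16844205011463545
```

```bash
python3 -m inch '[[0,0,0,1,0,35,1],[0,0,0,1,0,50,1],[0,0,0,1,0,62,1],[0,0,0,1,0,66,1],[0,0,0,1,0,66,1]]' ; python3 -m inch '[[0,0,0,0,0,0,-1],[0,0,0,0,0,0,-1],[0,0,0,0,0,0,-1],[0,0,0,0,0,0,-1],[0,0,0,0,0,0,-1],[0,0,0,0,0,0,-1]]' 80; python3 -c "
from h import *
st()"
```

```text
time_s: 8.05
ee_pos: [0.541, 0.275, 0.0144]
tcp_rot: [-0.274, 3.128, 0.001]
wrist_force: [-0.9, 0.4, -0.5]
opening: 0.0855
time_s: 8.65
ee_pos: [0.5401, 0.2748, 0.0141]
tcp_rot: [-0.275, 3.129, 0.001]
wrist_force: [-0.2, -0.3, 3.8]
opening: 0.013
t 8.65 p [0.5401 0.2748 0.0141] th -2.9662 tilt [0.0005 0.0007] F [-0.23 -0.35  3.85] op 0.013
```

```bash
python3 -m inch '[[0,0,0,0,0,-30,-1],[0,0,0,0,0,-80,-1],[0,0,0,0,0,-110,-1],[0,0,0,0,0,-110,-1]]' ; python3 -c "
from h import *
st();snap('wrist','wt6');go(*f2w(CR,CT,-.065,0),.125,CT-np.pi);go(*f2w(CR,CT,-.065,0),.076,CT-np.pi)"
```

```text
time_s: 9.05
ee_pos: [0.5429, 0.2761, 0.1287]
tcp_rot: [-0.275, 3.122, 0.005]
wrist_force: [0.6, 0.4, -0.2]
opening: 0.0132
t 9.05 p [0.5429 0.2761 0.1287] th -2.9661 tilt [0.0072 0.004 ] F [ 0.58  0.35 -0.2 ] op 0.0132
row [0.0023, 0.0041, 0.2907] [97.73, -340.45, 0.04] dist 354.2 t 9.1
row [0.0023, 0.0041, 0.2907] [97.94, -340.53, 49.04] dist 357.7 t 9.1
```

View pics/wt6.png

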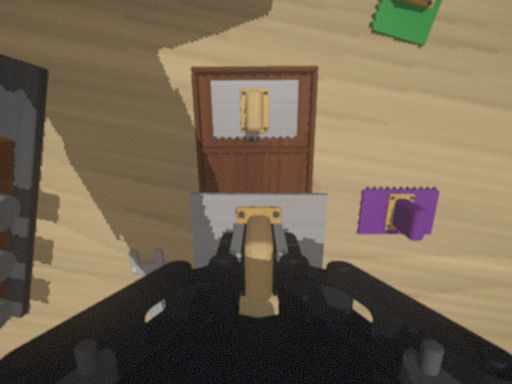

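```bash
python3 -c "
from h import *
c=robot.calibration('wrist');H=c['hand_eye'];K=np.linalg.inv(c['intrinsics'])
for p in [(190,193),(326,193.5),(258,193)]:
    d=H[:3,:3]@K@[p[0],p[1],1.];o=H[:3,3];print((o+d*(.0051-o[2])/d[2]).round(4))"
```

```text
[ 0.0266 -0.0392  0.0051]
[0.0263 0.0393 0.0051]
[0.0266 0.     0.0051]
```

```bash
python3 -m inch '[[0,0,0.291,98,-340,-10,-1],[0,0,0.291,98,-340,-10,-1],[0,0,0.291,98,-340,-10,-1],[0,0,0.291,98,-340,-10,-1],[0,0,0.291,98,-340,-10,-1],[0,0,0.291,98,-340,-10,-1],[0,0,0.291,98,-340,-10,-1],[0,0,0.291,98,-340,-10,-1],[0,0,0.291,98,-340,-10,-1],[0,0,0.291,98,-340,-10,-1],[0,0,0.291,98,-340,-10,-1]]'; python3 -c "
from h import *
st();snap('wrist','wr1');go(*f2w(CR,CT,-.065,0),.076,CT-np.pi)"
```

```text
time_s: 10.2
ee_pos: [0.5024, -0.076, 0.1329]
tcp_rot: [-0.178, -3.135, -0.001]
wrist_force: [0.2, -0.2, -1.5]
opening: 0.0128
t 10.2 p [ 0.5024 -0.076   0.1329] th 3.028 tilt [-0.0013  0.0008] F [ 0.2  -0.17 -1.46] op 0.0128
row [0.0005, -0.0011, 0.002] [-2.28, -0.8, 57.04] dist 57.1 t 10.25
```

View pics/wr1.png

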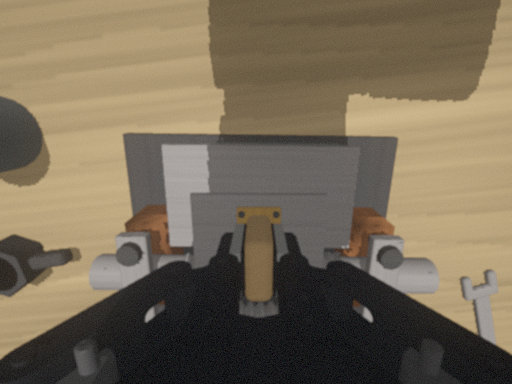

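```bash
python3 -m inch '[[0,0,0.002,-2,-1,35,-1],[0,0,0.002,-2,-1,50,-1],[0,0,0.002,-2,-1,56,-1],[0,0,0.002,-2,-1,58,-1],[0,0,0.002,-2,-1,60,-1],[0,0,0.002,-2,-1,60,-1]]' ; python3 -c "
from h import *
st();go(*f2w(CR,CT,-.065,0),.070,CT-np.pi)"
```

```text
time_s: 10.85
ee_pos: [0.5051, -0.0784, 0.0742]
tcp_rot: [0.184, 3.135, 0.0]
wrist_force: [-0.3, -0.2, -1.6]
opening: 0.0132
t 10.85 p [ 0.5051 -0.0784  0.0742] th 3.0244 tilt [0.001  0.0001] F [-0.32 -0.17 -1.61] op 0.0132
row [0.0002, 0.001, -0.0019] [0.68, 1.42, 4.17] dist 4.5 t 10.85
```

```bash
python3 -m inch '[[0,0,0,0.7,1,2,-1],[0,0,0,0.7,1,3,-1],[0,0,0,0.7,1,3,-1]]' | sed -n '2p;4p'; python3 -m inch '[[0,0,0,0,0,0.5,-1],[0,0,0,0,0,1,-1],[0,0,0,0,0,1,-1]]' | sed -n '2p;4p';python3 -m inch '[[0,0,0,0,0,0.5,-1],[0,0,0,0,0,0.5,-1]]' | sed -n '2p;4p'
```

```text
ee_pos: [0.5039, -0.0775, 0.0707]
wrist_force: [0.0, -0.9, -0.9]
ee_pos: [0.504, -0.0776, 0.0696]
wrist_force: [-0.5, -0.7, -0.4]
ee_pos: [0.504, -0.0776, 0.0696]
wrist_force: [-2.4, 0.3, 4.5]
```

```bash
cat >> h.py <<'E'
def cr():
    s=robot.read_state(); d=np.array(s["ee_pos"][:2])-CR; c,n=np.cos(CT),np.sin(CT)
    M=R.from_rotvec(s["tcp_rot"]).as_matrix(); F=s["wrist_force"]
    print("t",round(s["time_s"],2),"cradle x,y,z mm",np.round([1e3*(c*d[0]+n*d[1]),1e3*(-n*d[0]+c*d[1]),1e3*s["ee_pos"][2]],2),"dth",round(float(np.arctan2(-M[1,0],-M[0,0])-CT),4),"Fc",np.round([c*F[0]+n*F[1],-n*F[0]+c*F[1],F[2]],2),"op",round(float(s["opening"]),4))
E
python3 -m inch '[[0,0,0,-3,0,0,-1],[0,0,0,-6,0,0,-1],[0,0,0,-9,0,0,-1],[0,0,0,-12,0,0,-1],[0,0,0,-14,0,0,-1],[0,0,0,-14,0,0,-1]]' >/dev/null; python3 -c "
from h import *
cr()"; python3 -m inch '[[0,0,0,-0.5,0,0,-1],[0,0,0,-1,0,0,-1],[0,0,0,-1,0,0,-1]]' >/dev/null; python3 -c "
from h import *
cr()"; python3 -m inch '[[0,0,0,-0.5,0,0,-1],[0,0,0,-1,0,0,-1],[0,0,0,-1,0,0,-1]]' >/dev/null; python3 -c "
from h import *
cr()"
```

```text
t 12.25 cradle x,y,z mm [-51.85  -0.71  69.62] dth -0.0023 Fc [-3.01  0.17  6.4 ] op 0.013
t 12.55 cradle x,y,z mm [-51.48  -0.7   69.61] dth -0.0023 Fc [-5.78  0.45  8.94] op 0.013
t 12.85 cradle x,y,z mm [-50.34  -0.7   69.63] dth -0.0024 Fc [-5.44 -0.76  7.95] op 0.0133
```

```bash
python3 -m inch '[[0,0,0,0,0,-0.4,-1],[0,0,0,0,0,-0.4,-1]]' >/dev/null; python3 -c "
from h import *
cr()"; python3 -m inch '[[0,0,0,-0.5,0,0,-1],[0,0,0,-1,0,0,-1],[0,0,0,-1,0,0,-1]]' >/dev/null; python3 -c "
from h import *
cr()"; python3 -m inch '[[0,0,0,-0.3,0,0,-1],[0,0,0,-0.5,0,0,-1],[0,0,0,-0.5,0,0,-1]]' >/dev/null; python3 -c "
from h import *
cr()"
```

```text
t 13.05 cradle x,y,z mm [-49.64  -0.72  69.64] dth -0.0024 Fc [-1.83 -0.36  2.74] op 0.0129
t 13.35 cradle x,y,z mm [-48.96  -0.69  69.62] dth -0.0023 Fc [-3.42 -0.03  5.27] op 0.0128
t 13.65 cradle x,y,z mm [-48.58  -0.7   69.63] dth -0.0023 Fc [-4.37 -0.84  5.3 ] op 0.0133
```

```bash
python3 -m inch '[[0,0,0,0,0,-0.3,-1],[0,0,0,-0.3,0,-0.3,-1],[0,0,0,-0.5,0,-0.3,-1],[0,0,0,-0.5,0,-0.3,-1]]' >/dev/null; python3 -c "
from h import *
cr()"; python3 -m inch '[[0,0,0,-0.3,0,0,-1],[0,0,0,-0.5,0,0,-1],[0,0,0,-0.5,0,0,-1]]' >/dev/null; python3 -c "
from h import *
cr()"; python3 -m inch '[[0,0,0,-0.3,0,0,-1],[0,0,0,-0.5,0,0,-1],[0,0,0,-0.5,0,0,-1]]' >/dev/null; python3 -c "
from h import *
cr()"
```

```text
t 14.05 cradle x,y,z mm [-47.56  -0.69  69.62] dth -0.0023 Fc [0.88 0.09 0.99] op 0.0131
t 14.35 cradle x,y,z mm [-47.04  -0.66  69.63] dth -0.0023 Fc [ 0.15  0.53 -1.15] op 0.0133
t 14.65 cradle x,y,z mm [-46.79  -0.63  69.63] dth -0.0023 Fc [-1.5   0.63 -1.42] op 0.0128
```

```bash
python3 -m inch '[[0,0,0,-0.3,0,0,-1],[0,0,0,-0.4,0,0,-1]]' >/dev/null; python3 -c "
from h import *
cr()"; python3 -m inch '[[0,0,0,-0.3,0,0,-1],[0,0,0,-0.4,0,0,-1]]' >/dev/null; python3 -c "
from h import *
cr()"
```

```text
t 14.85 cradle x,y,z mm [-46.66  -0.61  69.64] dth -0.0023 Fc [-1.35  0.12 -0.91] op 0.0131
t 15.05 cradle x,y,z mm [-46.53  -0.57  69.66] dth -0.0023 Fc [-4.07  0.42  2.57] op 0.0128
```

```bash
for i in 1 2 3; do python3 -m inch '[[0,0,0,0,0.5,0,-1],[0,0,0,0,1,0,-1],[0,0,0,0,1,0,-1]]' >/dev/null; python3 -c "
from h import *
cr()"; done
```

```text
t 15.35 cradle x,y,z mm [-45.27   0.32  69.8 ] dth -0.0023 Fc [ 0.42  1.   -1.6 ] op 0.0131
t 15.65 cradle x,y,z mm [-45.59   1.29  69.8 ] dth -0.0023 Fc [ 0.63  0.07 -0.55] op 0.0129
t 15.95 cradle x,y,z mm [-45.79   2.34  69.76] dth -0.0023 Fc [ 0.52  0.29 -1.73] op 0.013
```

```bash
python3 -m inch '[[0,0,0,0,-0.9,0,-1],[0,0,0,0,-1.8,0.2,-1],[0,0,0,0,-1.8,0.2,-1]]' >/dev/null; python3 -c "
from h import *
cr()"; for i in 1 2 3; do python3 -m inch '[[0,0,0,-0.3,0,0,-1],[0,0,0,-0.5,0,0,-1]]' >/dev/null; python3 -c "
from h import *
cr()"; done
```

```text
t 16.25 cradle x,y,z mm [-45.7    0.43  69.62] dth -0.0024 Fc [ 0.03  0.06 -0.15] op 0.0129
t 16.45 cradle x,y,z mm [-45.47   0.43  69.63] dth -0.0024 Fc [-0.45  0.1   1.37] op 0.0131
t 16.65 cradle x,y,z mm [-45.05   0.45  69.61] dth -0.0024 Fc [-2.83 -0.38  3.57] op 0.0131
t 16.85 cradle x,y,z mm [-44.97   0.48  69.62] dth -0.0024 Fc [-4.52 -0.41  6.87] op 0.0128
```

```bash
python3 -m inch '[[0,0,0,0,0,-0.5,-1],[0,0,0,0,0,-0.5,-1]]' >/dev/null; python3 -c "
from h import *
cr()"; for i in 1 2; do python3 -m inch '[[0,0,0,-0.3,0,0,-1],[0,0,0,-0.5,0,0,-1]]' >/dev/null; python3 -c "
from h import *
cr()"; done
```

```text
t 17.05 cradle x,y,z mm [-44.45   0.74  69.77] dth -0.0022 Fc [-1.43  0.23 -0.21] op 0.013
t 17.25 cradle x,y,z mm [-44.3    0.79  69.71] dth -0.0021 Fc [-2.65  1.78 -0.35] op 0.0132
t 17.45 cradle x,y,z mm [-44.18   0.81  69.7 ] dth -0.0022 Fc [-4.74  2.71 -0.6 ] op 0.013
```

```bash
for i in 1 2 3; do python3 -m inch '[[0,0,0,0,0.2,0,-1],[0,0,0,0,0.3,0,-1]]' >/dev/null; python3 -c "
from h import *
cr()"; done
```

```text
t 17.65 cradle x,y,z mm [-43.88   0.96  69.72] dth -0.0022 Fc [-3.44  1.55 -2.65] op 0.0129
t 17.85 cradle x,y,z mm [-43.54   1.2   69.88] dth -0.0022 Fc [-3.17  2.18 -2.48] op 0.013
t 18.05 cradle x,y,z mm [-43.21   1.38  70.07] dth -0.0023 Fc [-3.7   2.26 -2.54] op 0.0128
```

```bash
for i in 1 2 3; do python3 -m inch '[[0,0,0,0,0.2,0.15,-1],[0,0,0,-0.2,0.3,0.2,-1]]' >/dev/null; python3 -c "
from h import *
cr()"; done
```

```text
t 18.25 cradle x,y,z mm [-43.06   1.5   69.97] dth -0.0025 Fc [-3.8   1.01  0.19] op 0.013
t 18.45 cradle x,y,z mm [-42.99   1.63  69.77] dth -0.0026 Fc [-3.82  0.16  0.46] op 0.0128
t 18.65 cradle x,y,z mm [-42.95   1.65  69.67] dth -0.0027 Fc [-6.39 -1.75  4.66] op 0.0132
```

```bash
python3 -m inch '[[0,0,0,0.2,-0.2,-0.1,-1],[0,0,0,0.2,-0.2,-0.1,-1],[0,0,0,0.2,-0.2,-0.1,-1]]' >/dev/null; python3 -c "
from h import *
cr();snap('side','s1',(150,110,140,110),5);snap('top','t1',(240,85,140,140),4)"
```

```text
t 18.95 cradle x,y,z mm [-42.94   1.67  69.69] dth -0.0026 Fc [-4.27 -1.75  2.65] op 0.0133
```

View pics/s1.png

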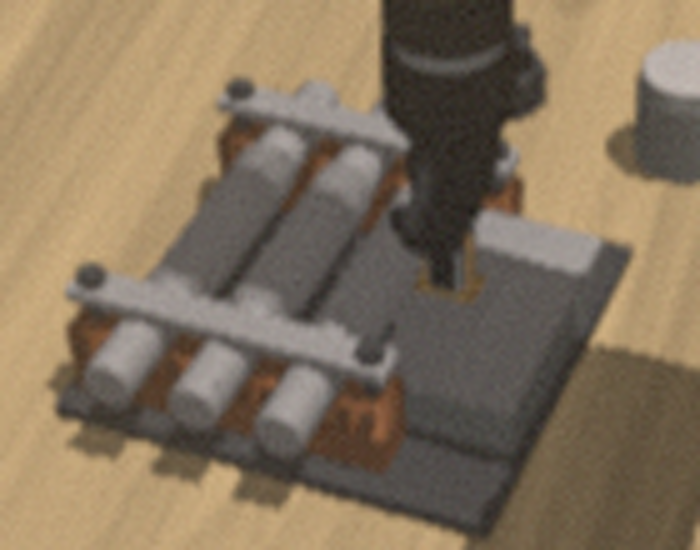

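View pics/t1.png

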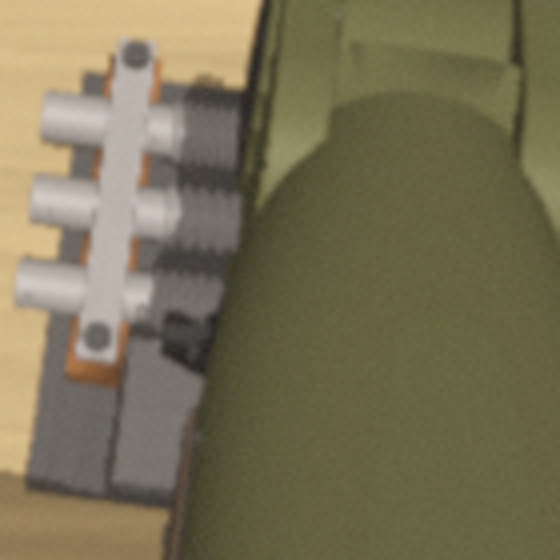

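```bash
python3 -m inch '[[0,0,0,0.2,-0.2,-0.2,-1],[0,0,0,0.2,-0.2,-0.2,-1]]' >/dev/null; python3 -c "
from h import *
cr()";  python3 -m inch '[[0,0,0,0,0,0,0],[0,0,0,0,0,0,0],[0,0,0,0,0,0,1],[0,0,0,0,0,0,1],[0,0,0,0,0,-5,1],[0,0,0,0,0,-40,1],[0,0,0,0,0,-80,1],[0,0,0,0,0,-80,1]]'; python3 -c "
from h import *
cr();s=snap('wrist','wr2')
for x,y in [(-.043,.0015)]:
  print(wpx([[*f2w(CR,CT,x+a,y+b),.0646] for a in (-.027,.023) for b in (-.04,.04)],s).round(1).tolist())
  print(wpx([[*f2w(CR,CT,x,y),.1046]],s))"
```

```text
t 19.25 cradle x,y,z mm [-43.     1.68  69.69] dth -0.0025 Fc [-2.99 -1.18  0.01] op 0.0132
time_s: 20.05
ee_pos: [0.5304, -0.0781, 0.1554]
tcp_rot: [0.184, 3.127, -0.001]
wrist_force: [1.4, -0.8, 1.4]
opening: 0.0855
t 20.05 cradle x,y,z mm [-39.23   1.82 155.42] dth -0.0023 Fc [ 1.5  -0.63  1.39] op 0.0855
[[212.3, 160.3], [303.1, 160.1], [215.0, 213.4], [300.7, 213.2]]
[[257.72143545 204.26074737]]
```

View pics/wr2.png

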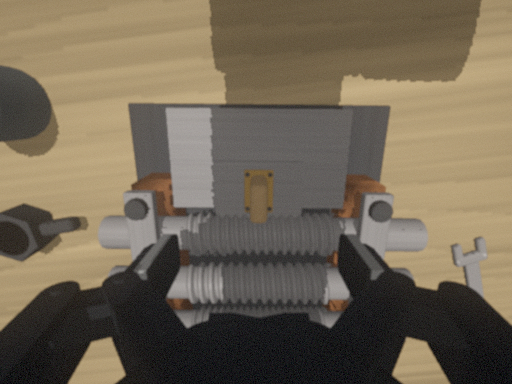

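```bash
python3 -m inch '[[0,0,0,0,0,-50,1],[0,0,0,0,-50,-100,1],[0,0,0,0,-250,-100,1],[0,0,0,0,-250,-100,1],[0,0,0,0,-250,-100,1],[0,0,0,0,-250,-100,1],[0,0,0,0,-250,-100,1],[0,0,0,0,-250,-100,1]]'; python3 -c "
from h import *
snap('side','s2',(150,110,140,110),5);snap('top','t2',(130,85,250,150),3)
im=cv2.imread('pics/t2_raw.png');cv2.imwrite('pics/t2z.png',cv2.resize(im[140:220,260:350],None,fx=7,fy=7,interpolation=cv2.INTER_CUBIC))
print(w2px('top',[[*f2w(CR,CT,-.043+a,.0015+b),.0646] for a in (-.027,.023) for b in (-.04,.04)]).round(1).tolist())"
```

```text
time_s: 20.9
ee_pos: [0.4964, -0.3278, 0.2486]
tcp_rot: [-0.19, -3.135, -0.001]
wrist_force: [-0.5, 0.6, -1.4]
opening: 0.0854
[[319.0, 193.4], [286.2, 189.5], [320.9, 173.5], [288.5, 169.6]]
```

View pics/s2.png

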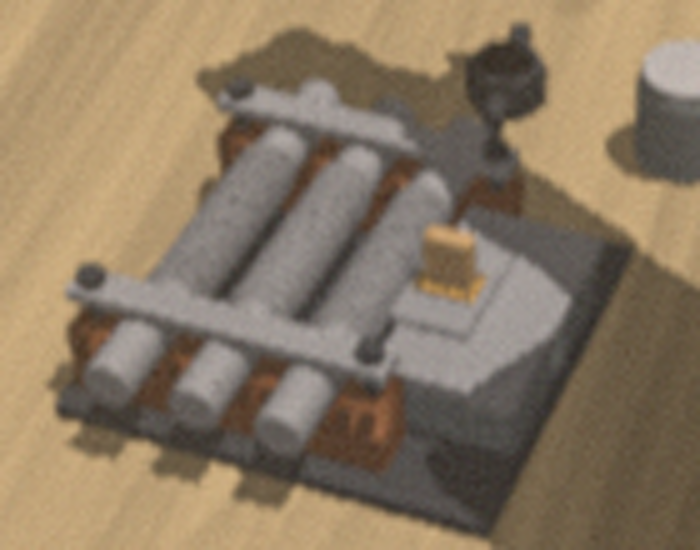

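View pics/t2.png

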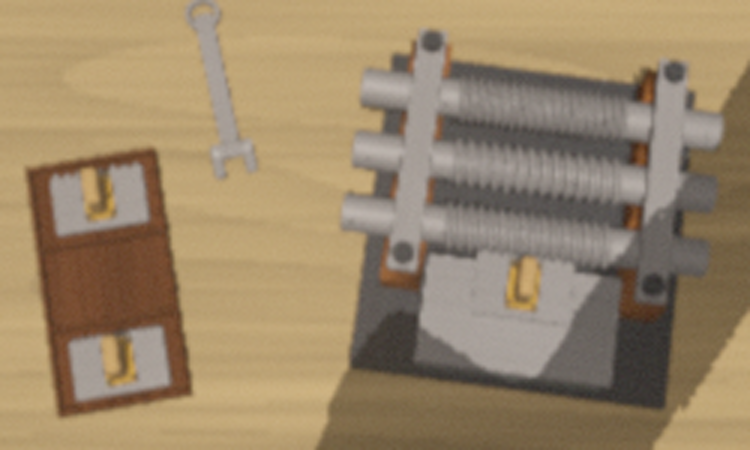

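View pics/t2z.png

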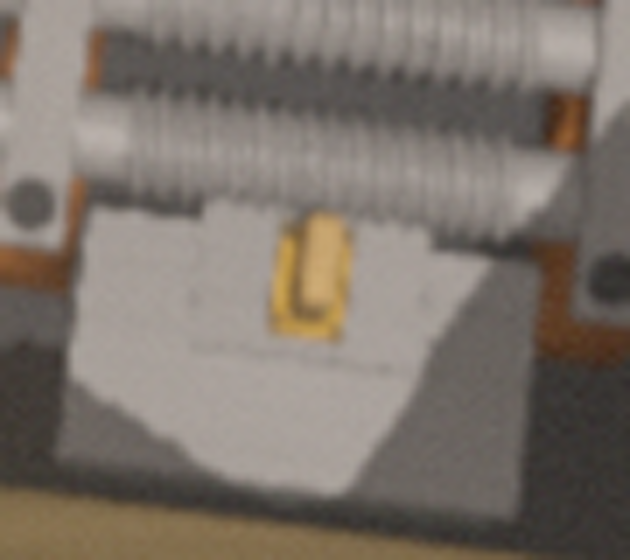

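```bash
python3 -c "
from h import *
print(robot.finish_job())"
```

```text
the job is handed in; nothing more can be done
None
```

The front screw's pitch is 8.5 mm. I left the matching leaf, the one from the middle tray bay, lying home in the thread, and handed the job in at about 21 s.

- **Choosing the leaf:** I judged pitches from the pictures before touching anything. The front screw's thread measured 8.3 to 9 mm, and the tray leaves looked like 7, 8.5 and 10 mm. So I tried only the 8.5 mm leaf. The other two were never lifted or felt on the thread, so only the 8.5 mm fit was confirmed by touch.
- **The fit:** It rode on the ridges' tops at about x −46.7 mm. Shifted along the screw, it stepped in 3.8 mm to x −42.95 mm, where it would not go farther. The wrist force along the screw's x stayed under about 6.5 N.
- **Final position:** At release the leaf was at x −43.0, y +1.7 mm of `cradle_mid`, with a yaw of about −0.003 rad by the tool pose. After release, the wrist and top pictures agreed with that to about a pixel.
- **The rest:** The two other leaves still lie in their end bays. I never touched the nut, the tin or the spanner. The open gripper was about 25 cm above the bench, well clear, when I handed in.
- **Disagreements and slips:** The wrist and top cameras placed the tray about 5 mm apart; I aimed in between and the grasp was good. Early on, I turned the wrist the wrong way. It stopped at its last joint's range and the tool tilted in free air. I turned it back with no contact.

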